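Put the cedar blocks away in the clip-top canister

TASK

Tip the six cedar blocks out of the tray into the open canister and stand the empty tray back upright on the panel. Then shut the canister's lid and swing the wire bail up and over it until it snaps past the crest on the lid and clamps the lid. Leave the other things on the panel where they lie.

Things in the scene. Friction and masses are not known exactly. Their poses are not given: they have to be found in the camera images.
- tray: Grey plastic scoop tray, about 140 g. Origin: underside, on the mid-line; z up, +x to its low pouring lip, -x to its raked back. Floor 4 mm thick, x -30 to +95 mm, 78 mm wide inside, then an 18 degree ramp up to the lip edge at x 124, z 13. Side walls 30 mm high, outermost at y +-52. The back wall rises from x -30 leaning out (to -x) 30 degrees from vertical, with a thick lug at its top.
- tray_grip (a point): Middle of the lug by which the tray is carried, at tray x -60, y 0, z 54 mm. The lug is 10 mm thick (square to the sloping wall), 50 mm wide in y, 42 mm along the slope, top edge at x -69, z 69; 35 mm of bare wall below it. It is pinched square to the slope, fingers pointing down the slope: 30 degrees from vertical, towards tray +x. Site axes are those of the tray.
- tray_lip (a point): Middle of the tray's pouring edge: tray frame x 124, y 0, z 13 mm.
- canister: Round stainless steel canister, stuck to the panel: it does not move. Origin: centre of its underside; z up. Its front (-x) is where the wire bail hangs; the lid's hinge is at its back (+x). Outside diameter 120, rim 105 mm high, mouth 112 mm across, inner floor 6 mm up.
- canister_mouth (a point): centre of the mouth, in the plane of the rim (105 mm above the panel)
- lid (a joint): The canister's domed steel lid, 122 mm across, 140 g; hinge pin along canister y at x +64, z 106 mm. 0 shut, 1.57 standing straight up, 1.72 its stop; starts open. The hinge is a little stiff: above about 1.4 rad the lid stays where it is left, below about 1.2 it falls shut by itself. Flange 7 mm thick, then a dome rising on the outer face.
- lid_edge (a point): Point of the lid's flange farthest from the hinge, mid-thickness, 125 mm from the hinge pin: the top of the lid while it stands open (about 230 mm up), its front edge when shut.
- lid_groove (a point): The seat for the wire on top of the lid: with the lid shut at canister x +3, 139 mm above the panel. In front of it a ramp 40 mm wide climbs from canister x -36, 130 mm up, to a rounded crest at x -8, 141 mm up; behind it is a stop, 144 mm up.
- bail (a joint): The wire bail, a U of 5 mm steel wire: its arms (at canister y +-66) turn about canister y on ears at canister x 0, z 45 mm. 0: level, pointing to the front (-x); 1.57: straight up; range -0.45 to 1.63; it stays where it is left. Crossbar 95 mm from the pivot. Lid shut, the bar meets the lid's ramp at about 1.2, stretches over its crest at 1.49 and snaps into the seat: clamped reads 1.6.
- bail_loop (a point): Point in the thumb loop, 120 mm from the bail's pivot axis. The loop: two 5 mm wires in line with the arms, 25 mm wide overall in y, reaching out from the middle of the crossbar to 132 mm from the pivot. The bail swings freely but needs a push of 3 to 8 N here to pass the crest, the wire springing up to 4 mm outwards (2.5 N per mm).
- block0: cedar block, 34 x 27 x 27 mm (x, y, z), 12 g, loose in the tray at the start; origin: centre of its first underside (the face it stands on at the start)
- block1: cedar block, 34 x 27 x 27 mm (x, y, z), 12 g, loose in the tray at the start; origin: centre of its first underside (the face it stands on at the start)
- block2: cedar block, 34 x 27 x 27 mm (x, y, z), 12 g, loose in the tray at the start; origin: centre of its first underside (the face it stands on at the start)
- block3: cedar block, 34 x 27 x 27 mm (x, y, z), 12 g, loose in the tray at the start; origin: centre of its first underside (the face it stands on at the start)
- block4: cedar block, 34 x 27 x 27 mm (x, y, z), 12 g, loose in the tray at the start; origin: centre of its first underside (the face it stands on at the start)
- block5: cedar block, 34 x 27 x 27 mm (x, y, z), 12 g, loose in the tray at the start; origin: centre of its first underside (the face it stands on at the start)
- vitamin_jar: bystander: white plastic vitamin jar with screw lid, 56 mm diameter, 95 mm high; origin: centre of the underside
- bracelet: bystander: stainless steel bracelet, a ring of 66 mm diameter, 9 mm high, lying flat; origin: centre of the underside
- snuff_tin: bystander: round aluminium snuff tin, 57 mm diameter, 20 mm high; origin: centre of the underside
- hairbrush: bystander: yellow hairbrush lying bristles down along its y axis, y from -114 to +105 mm, 62 mm wide, 31 mm high; origin on the panel below it
Things that resemble listed ones, but are neither listed nor needed, are in the scene too. Of the things shaped like the canister, the stainless one is meant.

How it is judged:
On the way, in this order (a step that is already met when the one before it is completed fails the run):
1. the tray is tipped with its lip over the canister's mouth (angle between tray's own z axis and vertical above 0.6 rad and horizontal distance between tray_lip and canister_mouth below 0.075 m and height (world z) of tray_lip above 0.1 m), for 0.2 s.
2. all six blocks are in the canister and its lid is shut, the bail not yet over (horizontal distance between each of block0, block1, block2, block3, block4, block5 and canister_mouth below 0.056 m and height (world z) of each of block0, block1, block2, block3, block4, block5 below 0.105 m and value of joint lid below 0.05 rad and value of joint bail below 1.45 rad), for 0.2 s.
At the end, for the whole second after the job is handed in: all six blocks inside the canister below its rim; lid shut (under 0.04 rad); bail past the crest in its seat (over 1.53 rad); tray standing flat on the panel, upright (tilt under 0.06 rad, origin under 8 mm up) and still (horizontal distance between each of block0, block1, block2, block3, block4, block5 and canister_mouth below 0.056 m and height (world z) of each of block0, block1, block2, block3, block4, block5 below 0.105 m and value of joint lid below 0.04 rad and value of joint bail above 1.53 rad and angle between tray's own z axis and vertical below 0.06 rad and height (world z) of tray below 0.008 m and linear speed of tray below 0.02 m/s); the robot touches nothing.
It fails at once if the vitamin jar is displaced by more than 30 mm (distance of vitamin_jar from where it was at the start of the episode above 0.03 m).
It fails at once if the bracelet is displaced by more than 30 mm (distance of bracelet from where it was at the start of the episode above 0.03 m).
It fails at once if the snuff tin is displaced by more than 30 mm (distance of snuff_tin from where it was at the start of the episode above 0.03 m).
It fails at once if the hairbrush is displaced by more than 30 mm (distance of hairbrush from where it was at the start of the episode above 0.03 m).
It also fails if it takes over 72 s, if anything falls off the work surface, if the arm or the gripper's body presses on something with over 40 N, if the wrist force passes 120 N, or if a joint passes its speed limit or range.

ROBOT

A 7-joint arm with a two-finger parallel gripper is mounted at the origin on the work surface. World frame = base frame: x ahead of the robot, y to its left, z up, the work surface at z = 0. Lengths are in m, angles in rad, forces in N, time in s.
With the tool pointing down it reaches from about 0.425 to 0.925 m from the base axis. Payload 6.8 kg.
Tool frame: the origin (TCP) lies on the front face of the gripper's body, between the roots of the fingers; the fingertips stand 73 mm ahead of it and the grasp point (between the pads) lies 54 mm ahead of it (env.nose_length is the distance from the TCP to the fingertips, in m); z points along the fingers, y is the line along which they close (so a half turn about z gives the same grasp; the last joint's range is limited). The gripper opens to 85 mm and grips with 20 to 120 N. Pads are 22 mm wide; open, the fingers measure 114 mm over their backs; the gripper's body (76 mm by 85 mm) begins 54 mm behind the grasp point. The pads swing forward as they close: fully open they stand 13 mm farther back than shut.
Start: joints at [1.041, 0.477, 0.022, 1.555, -0.011, 1.109, -0.083], TCP at [0.276, -0.616, 0.304] pointing down, gripper open.
Joint ranges: [-2.96, 2.96], [-0.34, 2.1], [-1.41, 1.46], [0.24, 2.44], [-1.37, 4.51], [0.17, 1.92], [-2.96, 2.96]. Speed limits (rad/s): [2.39, 2.39, 3.14, 3.14, 3.14, 3.14, 3.14].

INTERFACE

Orientations are given as a unit quaternion [w, x, y, z].
In Python, from cell import env, kin, camera, calibration, job gives the robot as it stands. The module is installed in compiled form; this text tells all that it offers. Calls block until the motion is done:
- env.reach(position, orientation): joint-space move of the TCP to a pose.
- env.movel(position, velocity=0.15, rot=None, stop_force=None): straight line of the TCP; rot=None keeps the orientation; velocity is the mean speed in m/s. With stop_force (N) it stops when the force on the tool has changed by that much, and returns True; else False.
- env.goto_joints(angles): joint-space move.
- env.grip(opening, f_grip=None): finger opening in m; f_grip is the grip in N (None keeps the last); returns when the fingers have stopped.
- env.dwell(seconds).
- kin.inverse_kinematics(position, orientation): joint angles nearest the present ones, or None.
- env.get_state(): the state.
- camera(name): name is "scene" or "side" or "wrist"; returns (picture, depth): 480x640x3 uint8, blue, green, red; 480x640 float32, m along the optical axis (not along the pixel's ray), 0 where there is no reading.
- calibration(name): a dict with "fx", "fy", "cx", "cy" (pixels), "k1" (the pictures are not rectified: a ray, as slopes to the right and down, at radius r is drawn at 1 + k1 r^2 times it, then the intrinsics apply), "rvec" (rotation vector, rad) and "tvec" (3), from world to camera coordinates, as OpenCV has them. Camera axes: x right, y down, z forward; pixel columns grow to the right and rows downward; lengths in m; the calibration is good to about 2 mm. A picture is of the moment at which its call begins: read the wrist's pose just before it. calibration takes no time and is no camera call; for the wrist camera it gives the pose at the moment of the call.
A pose or a line that the arm cannot do raises env.PlanningError and nothing moves.
- job.job_done(): hands the job in; it is judged then, once.
The state is a dict: "time": time; "qpos": joint angles; "joint_velocities": joint speeds; "joint_torque": joint torques, N m; "tcp_pos": TCP position; "orientation": TCP orientation; "force": force on the tool from outside, world axes, zero at the start; "torque": the same for the moment, N m; "opening": finger opening in m; "gripper_force": force on a finger pad.
Only numpy, scipy, OpenCV 4.12 (cv2) and the standard library are available. Lean on these libraries where they do the work, as an engineer would, in place of code of your own. Each camera call takes 0.05 s, during which the arm holds its last target. There are 200 camera calls.

## Working session

There is one attempt and no reset: what is moved stays moved. The work goes in short steps, each a Python script; the robot and the scene stay as the last script left them, time stands still between calls to the robot, and variables do not carry over. Pictures are saved under pics/ and viewed, at most 10 in all, crops included, and the job is handed in when it is done.

```bash
mkdir -p pics; ls
cat > h.py <<'E'
import numpy as np, cv2
from cell import env, kin, camera, calibration, job
from scipy.spatial.transform import Rotation as R
def cloud(name, cal=None):
    c=cal or calibration(name); im,d=camera(name)
    K=np.array([[c['fx'],0,c['cx']],[0,c['fy'],c['cy']],[0,0,1.]])
    v,u=np.mgrid[:480,:640]
    p=np.stack([u,v],-1).reshape(-1,1,2).astype(float)
    s=cv2.undistortPoints(p,K,np.array([c['k1'],0,0,0,0.])).reshape(480,640,2)
    X=np.dstack([s,np.ones((480,640))])*d[...,None]
    Rm=cv2.Rodrigues(np.array(c['rvec'],float))[0]
    W=(X-np.array(c['tvec']).reshape(3))@Rm
    W[d==0]=np.nan
    return im,W
def q(m):
    x=R.from_matrix(m).as_quat(); return [x[3],x[0],x[1],x[2]]
E
python3 - <<'E'
from h import *
for n in ("scene","side"):
    im,W=cloud(n); cv2.imwrite(f"pics/{n}0.png",im); np.save(f"{n}0.npy",W)
    print(n,np.isfinite(W[...,0]).mean(), np.nanpercentile(W.reshape(-1,3),[1,50,99],axis=0).round(3))
print(env.get_state())
E
```

```text
pics
scene 0.995888671875 [[-1.537 -1.406 -0.752]
 [ 0.417 -0.156  0.   ]
 [ 1.026  0.463  0.356]]
side 0.9961328125 [[-1.580e-01 -1.408e+00 -4.910e-01]
 [ 5.510e-01 -1.200e-01  1.000e-03]
 [ 1.435e+00  4.820e-01  6.020e-01]]
{'time': 0.1, 'qpos': array([ 1.04090025,  0.47770667,  0.02231798,  1.55635326, -0.01149977,
        1.10931185, -0.08310817]), 'joint_velocities': array([ 0.00114754, -0.00028107, -0.00143327, -0.00234326,  0.00139844,
       -0.00025264, -0.0001373 ]), 'joint_torque': array([ 4.51936372e-03, -5.97758567e+01,  1.61392573e+00, -2.81954241e+01,
        1.29015886e-02,  5.02481824e-03, -1.47366740e-05]), 'tcp_pos': array([ 0.27618357, -0.61545177,  0.3030293 ]), 'orientation': array([-7.94268585e-04,  9.77839436e-01,  2.09354616e-01, -2.25660791e-04]), 'force': array([0.18383457, 0.02989678, 0.58572447]), 'torque': array([-0.00865445,  0.02904682,  0.06128479]), 'gripper_force': 0.0, 'opening': 0.08541771918116797}
```

View pics/scene0.png

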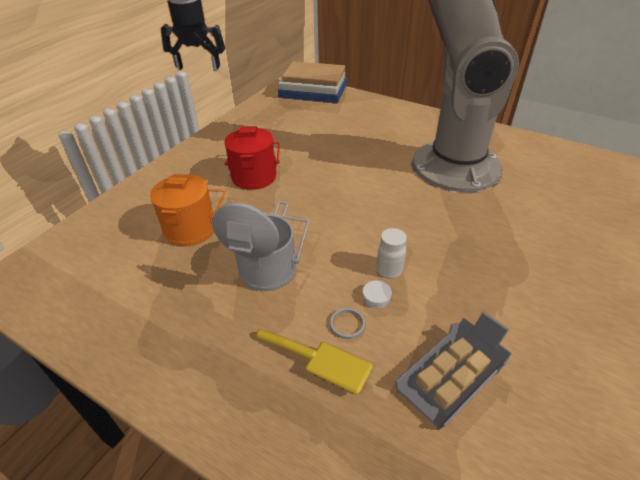

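View pics/side0.png

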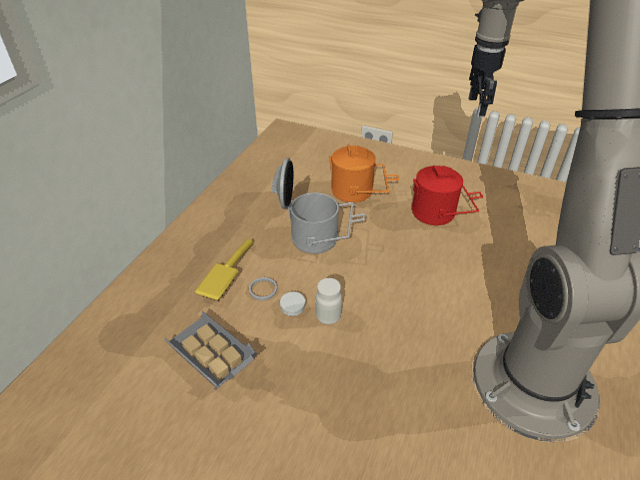

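The scene view shows the stainless canister at about (265,250) with its lid open, the tray of six blocks at (455,370) with its lug at (490,330), the jar at (392,253), the tin at (377,294), the bracelet at (347,323) and the brush at (320,360). The side view shows the canister at (315,220) with its bail loop at (357,217), and the tray at (212,350).

```bash
cat > m.py <<'E'
from h import *
from scipy.optimize import least_squares
Ws={n:np.load(f"{n}0.npy") for n in("scene","side")}
im={n:cv2.imread(f"pics/{n}0.png") for n in Ws}
def box(n,u0,u1,v0,v1): 
    m=np.zeros((480,640),bool); m[v0:v1,u0:u1]=1; return m&np.isfinite(Ws[n][...,0])
def circ(P,r=None):
    f=(lambda x:np.hypot(P[:,0]-x[0],P[:,1]-x[1])-(r or x[2]))
    s=least_squares(f,[*P[:,:2].mean(0),.05],loss='soft_l1',f_scale=.002); return s.x
pts=[]
for n,b in (("scene",(205,315,195,290)),("side",(270,370,150,255))):
    P=Ws[n][box(n,*b)]; 
    body=P[(P[:,2]>.02)&(P[:,2]<.095)]
    print(n,"body",body.mean(0),circ(body),circ(body,.06))
    pts.append(P)
P=np.vstack(pts); 
c=circ(P[(P[:,2]>.055)&(P[:,2]<.095)],.06)[:2]
for k,P in zip(("scene","side"),pts):
    d=np.hypot(*(P[:,:2]-c).T)
    L=P[(P[:,2]>.13)&(d<.15)]; print("lid",len(L),L.mean(0),L.min(0),L.max(0))
    w,v=np.linalg.eigh(np.cov(L.T)); print("lid normal",v[:,0])
    B=P[(P[:,2]>.03)&(d>.075)&(d<.14)&(P[:,2]<.125)]
    o=B-np.r_[c,0]; print("bail",len(B),B.mean(0),np.degrees(np.arctan2(*o.mean(0)[1::-1])),'far',B[np.argsort(-d[(P[:,2]>.03)&(d>.075)&(d<.14)&(P[:,2]<.125)])[:8]].round(3))
# tray
for n,b in (("scene",(385,520,300,430)),("side",(160,265,305,390))):
    m=box(n,*b); W=Ws[n]; t=m&(W[...,2]>.008); P=W[t]
    print(n,"tray",len(P),P.min(0),P.max(0))
    h=cv2.cvtColor(im[n],cv2.COLOR_BGR2HSV); g=t&(h[...,1]<70); G=W[g]
    (cx,cy),(w,hh),a=cv2.minAreaRect(G[:,:2].astype(np.float32)); print("rect",cx,cy,w,hh,a)
    lug=G[G[:,2]>.045]; print("lug",len(lug),lug.mean(0),lug.max(0)[2])
    if len(lug)>10: print(cv2.minAreaRect(lug[:,:2].astype(np.float32)))
for n,bs in {"scene":dict(jar=(375,410,228,280),tin=(360,393,280,308),brac=(326,370,305,342),brush=(255,375,325,395))}.items():
    for k,b in bs.items():
        P=Ws[n][box(n,*b)]; P=P[P[:,2]>.006]; print(k,P.min(0).round(3),P.max(0).round(3),(P.min(0)/2+P.max(0)/2).round(3))
E
python3 m.py
```

```text
scene body [ 0.57554724 -0.21568715  0.06020919] [ 0.55399698 -0.27804492  0.11539672] [ 0.57255111 -0.21957088  0.05      ]
side body [ 0.55715372 -0.27112722  0.06128445] [ 0.49949844 -0.29042303  0.11944978] [ 0.56409716 -0.22562684  0.05      ]
lid 2619 [ 0.64828749 -0.18872149  0.18887419] [ 0.61737405 -0.25695962  0.13007847] [ 0.67576021 -0.14030922  0.23169511]
lid normal [0.92968926 0.32948337 0.16467722]
bail 295 [ 0.52178776 -0.21036142  0.08839863] 168.55518477640183 far [[ 0.45  -0.244  0.089]
 [ 0.455 -0.259  0.089]
 [ 0.457 -0.263  0.089]
 [ 0.452 -0.248  0.089]
 [ 0.454 -0.252  0.088]
 [ 0.453 -0.25   0.089]
 [ 0.453 -0.247  0.087]
 [ 0.452 -0.24   0.089]]
lid 733 [ 0.63195414 -0.18025734  0.18912224] [ 0.61231243 -0.25123794  0.1304935 ] [ 0.66889414 -0.13857936  0.23399494]
lid normal [ 0.97361576  0.22528554 -0.03631498]
bail 202 [ 0.48666782 -0.2356251   0.07821473] -169.64188301447317 far [[ 0.449 -0.246  0.088]
 [ 0.451 -0.251  0.088]
 [ 0.451 -0.25   0.092]
 [ 0.452 -0.254  0.091]
 [ 0.456 -0.265  0.089]
 [ 0.453 -0.257  0.092]
 [ 0.449 -0.239  0.091]
 [ 0.45  
[... 305 characters left out ...]
926), (0.10223978012800217, 0.047877922654151917), 71.092529296875)
side tray 2961 [0.51078964 0.12163421 0.00800825] [0.71862797 0.27188071 0.07457063]
rect 0.6110569834709167 0.20031984150409698 0.10869228094816208 0.19840030372142792 72.11791229248047
lug 164 [0.52435464 0.23169441 0.06751177] 0.07440056851936855
((0.5284232497215271, 0.2107870876789093), (0.03538127616047859, 0.0881679430603981), 1.2477866411209106)
jar [ 0.418 -0.023  0.006] [0.473 0.032 0.099] [0.445 0.004 0.052]
tin [ 0.498 -0.015  0.006] [0.556 0.041 0.023] [0.527 0.013 0.015]
brac [ 0.578 -0.039  0.006] [0.644 0.026 0.013] [ 0.611 -0.006  0.009]
brush [ 0.602 -0.137  0.006] [0.743 0.081 0.036] [ 0.672 -0.028  0.021]
```

```bash
cat > m2.py <<'E'
exec(open('m.py').read().split("pts=[]")[0])
A={n:Ws[n][box(n,*b)] for n,b in (("scene",(205,315,195,290)),("side",(270,370,150,255)))}
for n,P in A.items():
    r=P[(P[:,2]>.1)&(P[:,2]<.108)]
    # keep only near a plausible ring
    x=None; best=0
    rng=np.random.default_rng(0)
    for _ in range(3000):
        a,b=r[rng.choice(len(r),2,0),:2]; m=(a+b)/2; d=np.linalg.norm(b-a)/2
        if d>.057 or d<.02: continue
        nrm=np.array([-(b-a)[1],(b-a)[0]])/(2*d)*rng.choice([-1,1])
        cc=m+nrm*np.sqrt(.058**2-d*d); s=(abs(np.hypot(*(r[:,:2]-cc).T)-.058)<.003).sum()
        if s>best: best,x=s,cc
    for _ in range(3): k=abs(np.hypot(*(r[:,:2]-x).T)-.058)<.004; x=circ(r[k],.058)[:2]
    print(n,"rim",len(r),best,x)
    d=np.hypot(*(P[:,:2]-x).T)
    L=P[(P[:,2]>.125)]; bi=0
    for _ in range(1000):
        t=L[rng.choice(len(L),3,0)]; nn=np.cross(t[1]-t[0],t[2]-t[0]); nn/=np.linalg.norm(nn)+1e-12
        k=abs((L-t[0])@nn)<.0015
        if k.sum()>bi: bi=k.sum();bk=k
    Q=L[bk]; w,v=np.linalg.eigh(np.cov(Q.T)); nn=v[:,0]*np.sign(v[0,0]); top=L[L[:,2]>L[:,2].max()-.004].mean(0)
    print(" lid plane",bi,len(L),Q.mean(0),nn,np.degrees(np.arctan2(nn[1],nn[0])),np.degrees(np.arcsin(nn[2])),"top",top,L[:,2].max(),"dirmean",np.degrees(np.arctan2(*(L.mean(0)[:2]-x)[::-1])))
    B=P[(d>.078)&(d<.16)&(P[:,2]>.05)&(P[:,2]<.12)&(P[:,0]<x[0])]
    print(" bail",len(B),B.mean(0),'dir',np.degrees(np.arctan2(*(x-B.mean(0)[:2])[::-1])), "tip",B[np.hypot(*(B[:,:2]-x).T)>.11].mean(0),np.hypot(*(B[:,:2]-x).T).max(),B.min(0),B.max(0))
T=[]
for n,b in (("scene",(385,520,300,430)),("side",(160,265,305,390))):
    m=box(n,*b); W=Ws[n]; h=cv2.cvtColor(im[n],cv2.COLOR_BGR2HSV); G=W[m&(W[...,2]>.024)&(h[...,1]<60)&(W[...,0]>.48)]
    wall=G[(G[:,2]<.036)]; T.append(wall)
    z=G[G[:,2]>.04]; z=z[z[:,0]<.6]
    print(n,len(z),z.mean(0),"top", z[z[:,2]>.068].mean(0),z.max(0)[2],cv2.minAreaRect(z[:,:2].astype(np.float32)), cv2.minAreaRect(z[z[:,2]>.066][:,:2].astype(np.float32)))
    R_=W[m&(W[...,2]>.01)&(h[...,1]<60)]; 
    a=np.radians(-18); l=R_[:,:2]@[np.cos(a),np.sin(a)]; t=R_[:,:2]@[-np.sin(a),np.cos(a)]
    print(" along",np.percentile(l,[0.5,99.5]),"across",np.percentile(t,[.5,99.5]))
T=np.vstack(T); print("walls",cv2.minAreaRect(T[:,:2].astype(np.float32)))
bm=box("scene",385,520,300,430); h=cv2.cvtColor(im["scene"],cv2.COLOR_BGR2HSV)
W=Ws["scene"]; t=W[bm&(W[...,2]>.028)&(W[...,2]<.036)&(h[...,1]>80)]; print("blocks",len(t),cv2.minAreaRect(t[:,:2].astype(np.float32)),t.mean(0))
E
python3 m2.py
```

```text
scene rim 208 186 [ 0.57397371 -0.21769317]
 lid plane 624 2657 [ 0.64542294 -0.17647458  0.1974648 ] [0.7980012  0.51278205 0.31662069] 32.72411278714369 18.458680957759782 top [ 0.63854937 -0.19885315  0.22956794] 0.2316951148711146 dirmean 21.335308913506946
 bail 213 [ 0.47838606 -0.21794033  0.07768695] dir 0.14814730262647408 tip [ 0.45990233 -0.24485848  0.08625235] 0.1264437051544152 [ 0.45040618 -0.27394189  0.05883086] [ 0.51672495 -0.16376307  0.09143121]
side rim 414 272 [ 0.57132115 -0.21793824]
 lid plane 276 1010 [ 0.6270765  -0.19691241  0.17743725] [ 0.96210325  0.2726592  -0.00378226] 15.822682308918713 -0.21670781734217798 top [ 0.6366889  -0.19920957  0.23151751] 0.2339949422811698 dirmean -38.793321030998015
 bail 193 [ 0.48424573 -0.2388678   0.07835747] dir 13.51530213283982 tip [ 0.45879822 -0.24144282  0.08669917] 0.12536225195160342 [ 0.44925012 -0.30828358  0.05983244] [ 0.53783063 -0.16621022  0.09283677]
scene 768 [0.53709954 0.22809139 0.05526237] top [0.52694748 0.2303473  0.07028144] 0.07429005438717735 ((0.5438324213027954, 0.2235204428434372), (0.105
[... 171 characters left out ...]
g [0.42532603 0.61832467] across [0.32853482 0.43076141]
side 230 [0.53188372 0.23306205 0.0603435 ] top [0.52251381 0.23034219 0.07047148] 0.07440056851936855 ((0.5405592322349548, 0.22330090403556824), (0.10871041566133499, 0.05050438642501831), 71.5531997680664) ((0.5222241282463074, 0.230507031083107), (0.049907080829143524, 0.010779005475342274), 72.11791229248047)
 along [0.42132539 0.61713709] across [0.32797239 0.43190881]
walls ((0.6219068169593811, 0.19628006219863892), (0.10365745425224304, 0.17453144490718842), 71.23014068603516)
blocks 1797 ((0.6343838572502136, 0.191981703042984), (0.07575420290231705, 0.15372218191623688), 62.290260314941406) [0.62299286 0.19812801 0.03204025]
```

```bash
cat >> h.py <<'E'
C=np.array([.5722,-.2178]); CY=np.radians(15.5)   # canister
T0=np.array([.589,.2088,0.]); TY=np.radians(-18.4) # tray
S3=np.sin(np.radians(30)); C3=np.cos(np.radians(30))
G=np.column_stack([[0,-1,0],[C3,0,S3],[S3,0,-C3]]).astype(float) # tool axes in tray
G[:,0]=np.cross(G[:,1],G[:,2])
def trot(yaw,tilt): return (R.from_euler('z',yaw)*R.from_euler('y',tilt)).as_matrix()
def tool(yaw,tilt,origin=None,lip=None,flip=1,back=0.):
    M=trot(yaw,tilt)
    if lip is not None: origin=np.array(lip)-M@[.124,0,.013]
    Q=M@G@np.diag([flip,flip,1])
    return np.array(origin)+M@[-.060,0,.054]-(.054+back)*Q[:,2], q(Q)
E
python3 - <<'E'
from h import *
print(np.linalg.det(G))
for f in (1,-1):
    print("grasp",f,[None if (s:=kin.inverse_kinematics(*tool(TY,0,T0,flip=f,back=b))) is None else np.round(s,2) for b in (0,.1)])
    for az in range(-110,31,10):
        a=np.radians(az); d=np.array([np.cos(a),np.sin(a)]); r=[]
        for t in (0,.4,.7,.9,1.1,1.3):
            lip=np.r_[C-.03*d,.125]; s=kin.inverse_kinematics(*tool(a,t,lip=lip,flip=f))
            r.append('-' if s is None else str(np.round(s[[0,4,5,6]],1)))
        print(f,az,r)
E
```

```text
1.0
grasp 1 [array([ 0.09,  0.84, -1.09,  2.13,  1.58,  1.15, -2.27]), array([ 0.18,  0.77, -1.35,  2.15,  1.41,  1.3 , -2.21])]
1 -110 ['[-0.2  0.5  1.3 -2.4]', '[ 0.   0.2  1.1 -2.1]', '[ 0.2 -0.1  1.1 -1.8]', '[ 0.3 -0.4  1.1 -1.5]', '[ 0.5 -0.6  1.2 -1.3]', '[ 0.6 -0.8  1.3 -1.1]']
1 -100 ['[-0.1  0.6  1.2 -2.4]', '[ 0.1  0.2  1.1 -2. ]', '[ 0.2 -0.1  1.1 -1.6]', '[ 0.4 -0.4  1.2 -1.3]', '[ 0.5 -0.5  1.3 -1.1]', '[ 0.6 -0.7  1.4 -1. ]']
1 -90 ['[-0.   0.7  1.2 -2.4]', '[ 0.1  0.3  1.  -1.9]', '[ 0.3 -0.1  1.1 -1.4]', '[ 0.4 -0.3  1.2 -1.2]', '[ 0.5 -0.5  1.4 -1. ]', '[ 0.6 -0.6  1.5 -0.9]']
1 -80 ['[ 0.   0.8  1.1 -2.4]', '[ 0.2  0.3  1.  -1.7]', '[ 0.3 -0.1  1.1 -1.3]', '[ 0.4 -0.3  1.3 -1. ]', '[ 0.5 -0.4  1.4 -0.9]', '[ 0.5 -0.6  1.6 -0.8]']
1 -70 ['[ 0.1  0.9  1.  -2.3]', '[ 0.3  0.3  1.  -1.5]', '[ 0.3 -0.1  1.1 -1.1]', '[ 0.4 -0.3  1.3 -0.9]', '[ 0.4 -0.4  1.5 -0.8]', '[ 0.5 -0.5  1.7 -0.7]']
1 -60 ['[ 0.3  1.   0.9 -2.2]', '[ 0.3  0.2  0.9 -1.3]', '[ 0.3 -0.1  1.2 -0.9]', '[ 0.4 -0.2  1.4 -0.7]', '[ 0.4 -0.3  1.6 -0.7]', '[ 0.5 -0.4  1.8 -0.6]']
1 -50 ['[ 0.5  1.1  0.8 -2.
[... 2601 characters left out ...]
.9 -2.6]', '-']
-1 -10 ['-', '-', '[-0.7 -0.4  1.3 -2.5]', '[-0.6 -0.4  1.5 -2.5]', '[ 0.  -0.1  1.7 -2.9]', '-']
-1 0 ['-', '[ 0.3 -0.1  0.8 -2.7]', '[ 0.2  0.   1.2 -2.8]', '[ 0.1  0.   1.5 -2.8]', '[ 0.   0.   1.7 -2.8]', '-']
-1 10 ['[ 0.8 -1.   0.5 -1.3]', '[ 0.4 -0.1  0.8 -2.4]', '[ 0.2  0.1  1.2 -2.6]', '[ 0.1  0.1  1.4 -2.7]', '[ 0.   0.1  1.7 -2.7]', '[-0.   0.2  1.9 -2.7]']
-1 20 ['[ 0.8 -0.9  0.6 -1.2]', '[ 0.4 -0.2  0.9 -2.1]', '[ 0.2  0.1  1.2 -2.4]', '[ 0.1  0.2  1.4 -2.5]', '[ 0.   0.2  1.6 -2.6]', '[-0.   0.3  1.8 -2.6]']
-1 30 ['[ 0.9 -0.8  0.8 -1.1]', '[ 0.5 -0.2  0.9 -1.9]', '[ 0.2  0.1  1.2 -2.3]', '[ 0.1  0.2  1.4 -2.4]', '[ 0.   0.3  1.6 -2.5]', '[-0.   0.4  1.7 -2.5]']
```

Run:
```python
from h import *
s=env.get_state(); p=s['tcp_pos'].copy(); p[2]=.45; env.movel(p,.4)
env.grip(.05,60)
pp,qq=tool(TY,0,T0,flip=-1,back=.10); up=pp+[0,0,.08]
env.reach(up,qq); env.movel(pp,.25)
c=calibration("wrist"); im,W=cloud("wrist",c); cv2.imwrite("pics/w1.png",im)
h=cv2.cvtColor(im,cv2.COLOR_BGR2HSV); m=np.isfinite(W[...,0])&(W[...,2]>.045)&(W[...,2]<.08)&(h[...,1]<70)&(np.hypot(W[...,0]-.53,W[...,1]-.228)<.09)
L=W[m]; t=L[L[:,2]>.066]
print("t",env.get_state()['time'],len(L),len(t))
if len(t)>10: print(t.mean(0),cv2.minAreaRect(t[:,:2].astype(np.float32)), "expect",T0[:2]+np.array([np.cos(TY),np.sin(TY)])*-.069)
```

```text
t 4.725 1732 1567
[0.52121463 0.22780346 0.06949023] ((0.5216123461723328, 0.22853009402751923), (0.04999278858304024, 0.01135910116136074), 74.52500915527344) expect [0.52352756 0.23057978]
```

View pics/w1.png

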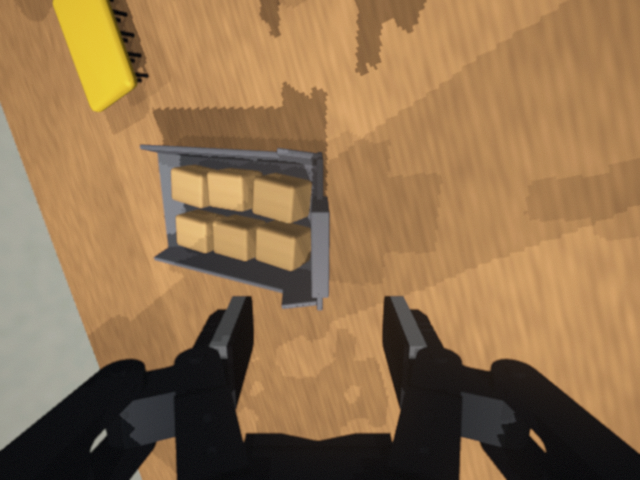

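The wrist view shows the lug at (320,255) lying between the finger lines, and its fix agrees with the plan to about 2 mm. I will grasp.

```bash
sed -i 's/T0=np.array(.*)\;/T0=np.array([.5876,.2068,0.]);/; s/radians(-18.4)/radians(-17.8)/' h.py
python3 - <<'E'
from h import *
pp,qq=tool(TY,0,T0,flip=-1,back=.03); env.movel(pp,.25,rot=qq)
pp,qq=tool(TY,0,T0,flip=-1); print(env.movel(pp,.1,stop_force=15))
env.grip(0.0,80); s=env.get_state(); print(s['opening'],s['gripper_force'],s['force'],s['tcp_pos']-pp)
env.movel(pp+[0,0,.03],.1)
s=env.get_state(); print(s['time'],s['opening'],s['force'],s['torque'])
im,W=cloud("side"); cv2.imwrite("pics/s2.png",im[250:450,100:400])
E
```

```text
False
0.008917694481260906 78.2862639427185 [-2.44364298  0.53839402  3.41397243] [-0.00011988  0.00024354  0.00035701]
6.4917 0.008791250870180421 [-0.34325895  0.31693519 -2.59851549] [0.26381524 0.91114366 0.0383022 ]
```

View pics/s2.png

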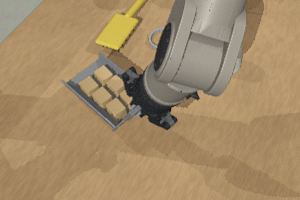

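The tray is lifted with all six blocks and looks level. Next I carry it to the pour start and check the lip there.

```bash
cat >> h.py <<'E'
PA=CY-np.pi/2; PD=np.array([np.cos(PA),np.sin(PA)]); CX=np.array([np.cos(CY),np.sin(CY)])
def lip(z,b=.03,sx=-.004): return np.r_[C-b*PD+sx*CX,z]
E
python3 - <<'E'
from h import *
pp,qq=tool(TY,0,T0,flip=-1); env.movel(pp+[0,0,.2],.25)
pp,qq=tool(PA,0,lip=lip(.20,.10),flip=-1); env.movel(pp,.22,rot=qq)
pp,qq=tool(PA,.25,lip=lip(.17,.04),flip=-1); env.movel(pp,.15,rot=qq)
s=env.get_state(); print(s['time'],s['opening'])
for n in("scene","side"):
    im,W=cloud(n); cv2.imwrite(f"pics/{n}3.png",im)
    M=trot(PA,.25); o=lip(.17,.04)-M@[.124,0,.013]
    X=(W-o)@M; m=np.isfinite(X[...,0])&(X[...,0]>.02)&(X[...,0]<.16)&(abs(X[...,1])<.07)&(X[...,2]>-.02)&(X[...,2]<.05)
    h=cv2.cvtColor(im,cv2.COLOR_BGR2HSV); m&=h[...,1]<70
    Y=X[m]; print(n,len(Y),np.percentile(Y,[1,99],axis=0).round(3)); e=Y[Y[:,0]>Y[:,0].max()-.008]; print(e.mean(0).round(4),e.max(0).round(3))
    e=Y[(Y[:,2]>.022)&(Y[:,0]>.02)&(Y[:,0]<.1)]; print("wall top slope",len(e), np.polyfit(e[:,0],e[:,2],1) if len(e)>9 else 0)
a=np.vstack([cv2.imread("pics/scene3.png")[120:330,150:450],cv2.imread("pics/side3.png")[120:330,200:500]]); cv2.imwrite("pics/p3.png",a)
E
```

```text
9.2667 0.009096518524147112
scene 1126 [[ 0.021 -0.047  0.001]
 [ 0.121  0.069  0.031]]
[ 0.1178 -0.0099  0.0138] [0.123 0.053 0.03 ]
wall top slope 353 [-0.00543218  0.02697709]
side 222 [[ 0.023 -0.049 -0.002]
 [ 0.123  0.07   0.032]]
[ 0.1224 -0.0242  0.0118] [0.127 0.006 0.013]
wall top slope 64 [0.03636273 0.02748713]
```

View pics/p3.png

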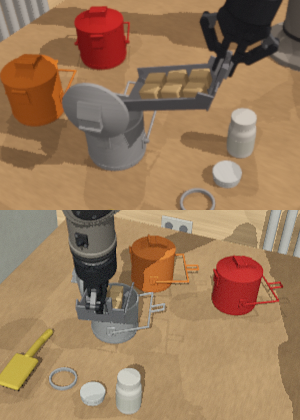

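The picture shows the tray lip over the mouth, clear of the lid, and its measured pose matches the model to about 2 mm. Pour now, pivoting about the lip.

```bash
cat > pour.py <<'E'
from h import *
for t,z,b in ((.5,.145,.035),(.65,.130,.032),(.75,.128,.032),(.85,.128,.032),(.95,.128,.032),(1.05,.128,.032),(1.15,.13,.032),(1.25,.132,.032)):
    pp,qq=tool(PA,t,lip=lip(z,b),flip=-1); env.movel(pp,.07 if t<.6 else .05,rot=qq)
    if t>.7: env.dwell(.25)
s=env.get_state(); print(s['time'],s['opening'],s['force'])
env.dwell(.4)
for n in("scene","side"):
    im,W=cloud(n); cv2.imwrite(f"pics/{n}4.png",im)
    h=cv2.cvtColor(im,cv2.COLOR_BGR2HSV)
a=np.vstack([cv2.imread("pics/scene4.png")[90:310,150:450],cv2.imread("pics/side4.png")[120:330,200:500]]); cv2.imwrite("pics/p4.png",cv2.resize(a,None,fx=1.4,fy=1.4))
E
python3 pour.py
```

```text
16.1083 0.009375121701756728 [ 0.77746326  0.00295457 -2.16048322]
```

View pics/p4.png

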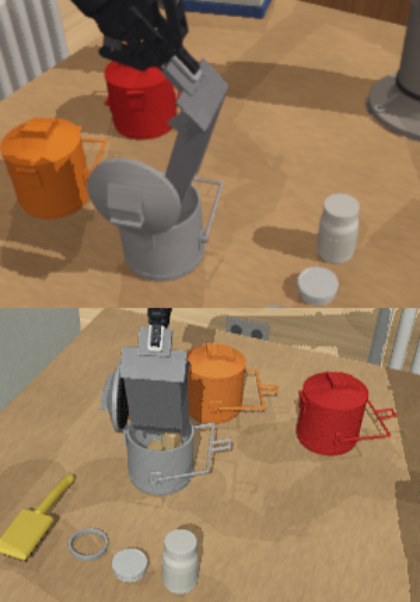

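The tray stands steeply tipped over the mouth and blocks show inside the canister at about (165,440). I back off and count them from the cloud.

Run:
```python
from h import *
pp,qq=tool(PA,1.15,lip=lip(.16,.04),flip=-1); env.movel(pp,.15,rot=qq)
pp,qq=tool(PA,.6,lip=lip(.21,.10),flip=-1); env.movel(pp,.2,rot=qq)
pp,qq=tool(PA,0,lip=lip(.20,.18),flip=-1); env.movel(pp,.22,rot=qq)
s=env.get_state(); print(s['time'],s['opening'],s['force'])
for n in("scene","side"):
    im,W=cloud(n); cv2.imwrite(f"pics/{n}5.png",im)
    h=cv2.cvtColor(im,cv2.COLOR_BGR2HSV)
    d=np.hypot(W[...,0]-C[0],W[...,1]-C[1]); m=(d<.05)&(W[...,2]<.12)&(W[...,2]>.0)&(h[...,1]>60)
    print(n,"in can",m.sum(),"max z",np.nanmax(W[...,2][m]) if m.any() else 0)
    M=trot(PA,0); X=W-(lip(.2,.18)-M@[.124,0,.013]); X=X@M
    m=(abs(X[...,1])<.039)&(X[...,0]>-.03)&(X[...,0]<.12)&(abs(X[...,2]-.02)<.03)&(h[...,1]>60); print("wood in tray",m.sum())
a=cv2.resize(cv2.imread("pics/side5.png")[150:290,240:440],None,fx=2,fy=2); b=cv2.resize(cv2.imread("pics/scene5.png")[150:310,200:400],None,fx=2,fy=2)
cv2.imwrite("pics/p5.png",np.vstack([a,b]))
```

```text
19.1583 0.009132477548280579 [-0.35454113  0.32907602 -0.60191598]
scene in can 0 max z 0
wood in tray 0
side in can 265 max z 0.09866676039284894
wood in tray 1
```

View pics/p5.png

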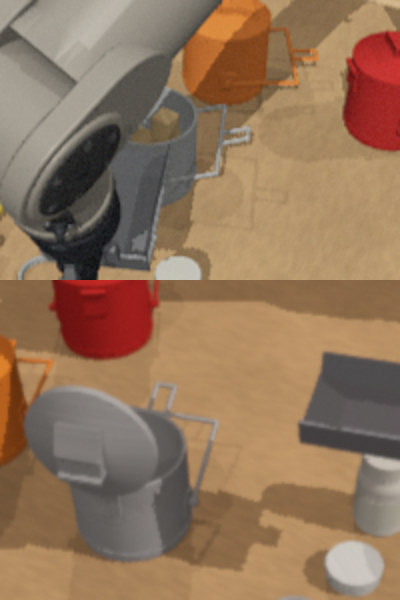

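The tray is empty, nothing lies outside, and the blocks sit in the canister below the rim. Now I return the tray and then push the lid.

Run:
```python
from h import *
pp,qq=tool(TY,0,T0,flip=-1)
env.movel(pp+[0,0,.19],.3,rot=qq)
env.movel(pp+[0,0,.02],.25); print(env.movel(pp+[0,0,-.001],.05,stop_force=6))
s=env.get_state(); print(s['tcp_pos']-pp,s['force'])
env.grip(.04); b,_=tool(TY,0,T0,flip=-1,back=.10); env.movel(b,.2); env.movel(b+[0,0,.15],.4)
print(env.get_state()['time'])
im,W=cloud("side"); im2,W2=cloud("scene")
for w,i in((W,im),(W2,im2)):
    h=cv2.cvtColor(i,cv2.COLOR_BGR2HSV)
    M=trot(TY,0); X=(w-T0)@M; m=(abs(X[...,1])<.035)&(X[...,0]>-.02)&(X[...,0]<.09)&(abs(X[...,2])<.02)&(h[...,1]<70); Y=X[m]; print("tray floor",len(Y),np.median(Y[:,2]) if len(Y) else 0, np.linalg.lstsq(np.c_[Y[:,:2],np.ones(len(Y))],Y[:,2],rcond=None)[0] if len(Y)>20 else 0)
    d=np.hypot(w[...,0]-C[0],w[...,1]-C[1]); m=(d<.05)&(w[...,2]<.12)&(w[...,2]>.0)&(h[...,1]>60); print("wood z pct",np.percentile(w[...,2][m],[5,50,95,99]) if m.sum() else 0)
def down(yaw): # tool down, closing axis y at given yaw
    return q(np.column_stack([np.array([np.sin(yaw),-np.cos(yaw),0])*-1*-1,[np.cos(yaw),np.sin(yaw),0],[0,0,-1]]))
for yaw in (CY,CY+np.pi,CY+np.pi/2,CY-np.pi/2):
    M=np.column_stack([np.cross([np.cos(yaw),np.sin(yaw),0],[0,0,-1]),[np.cos(yaw),np.sin(yaw),0],[0,0,-1]])
    for r,z in ((.15,.40),(.13,.275),(.0,.275),(-.118,.15),(0,.22)):
        s=kin.inverse_kinematics(np.r_[C+r*CX,z],q(M)); print(round(yaw,2),r,z,None if s is None else np.round(s,2))
```

```text
True
[ 1.21372591e-04 -1.43530480e-04  6.32490372e-05] [-1.07283617 -0.74798375  6.11476158]
23.2417
tray floor 1502 0.005115367316242301 [ 0.00044537 -0.0002868   0.00510985]
wood z pct 0
tray floor 2430 0.005531822299549045 [-0.00120518  0.00071815  0.00555237]
wood z pct 0
0.27 0.15 0.4 [ 0.59  0.63 -0.75  1.21  0.42  1.45  0.16]
0.27 0.13 0.275 [ 0.6   0.67 -0.7   1.42  0.44  1.21  0.13]
0.27 0.0 0.275 [ 0.81  0.5  -0.74  1.7   0.38  1.08  0.22]
0.27 -0.118 0.15 [ 0.94  0.53 -0.71  2.01  0.49  0.77  0.21]
0.27 0 0.22 [ 0.79  0.57 -0.72  1.75  0.44  0.99  0.17]
3.41 0.15 0.4 [-0.46  0.84  1.27  1.3  -0.79  1.53 -2.16]
3.41 0.13 0.275 [ 0.88  1.01 -1.41  1.4   0.99  1.53  2.96]
3.41 0.0 0.275 [-0.54  0.77  1.27  1.79 -0.79  1.21 -1.9 ]
3.41 -0.118 0.15 [-0.47  0.9   1.27  2.1  -1.06  1.03 -1.5 ]
3.41 0 0.22 [ 1.12  0.91 -1.37  1.73  0.93  1.31  2.96]
1.84 0.15 0.4 [ 0.7   0.71 -1.01  1.21  0.59  1.52  1.63]
1.84 0.13 0.275 [ 0.74  0.77 -0.97  1.41  0.64  1.29  1.58]
1.84 0.0 0.275 [ 1.02  0.64 -1.09  1.69  0.61  1.19  1.61]
1.84 -0.118 0.15 [ 1.15  0.66 -1.01  2.    0.72  0.9   1.59]
1.84 0 0.22 [ 0.98  0.69 -1.04  1.74  0.66  1.1   1.57]
-1.3 0.15 0.4 [-0.32  0.65  0.85  1.29 -0.48  1.4  -0.8 ]
-1.3 0.13 0.275 [-0.34  0.72  0.85  1.5  -0.57  1.18 -0.7 ]
-1.3 0.0 0.275 [-0.21  0.46  0.64  1.77 -0.32  1.01 -0.75]
-1.3 -0.118 0.15 [-0.12  0.52  0.64  2.08 -0.48  0.69 -0.46]
-1.3 0 0.22 [-0.21  0.54  0.64  1.82 -0.4   0.92 -0.68]
```

```bash
cat >> h.py <<'E'
def down(yaw):
    y=np.array([np.cos(yaw),np.sin(yaw),0]); z=np.array([0,0,-1.]); return q(np.column_stack([np.cross(y,z),y,z]))
D=down(CY-np.pi/2)
def cp(x,z,y=0): return np.r_[C+x*CX+y*np.array([-CX[1],CX[0]]),z]
E
python3 - <<'E'
from h import *
env.grip(0.0)
p=env.get_state()['tcp_pos'].copy(); p[2]=.42; env.movel(p,.4,rot=D)
env.movel(cp(.15,.42),.45); env.movel(cp(.15,.28),.3)
print(env.movel(cp(.0,.28),.1,stop_force=25))
env.movel(cp(-.02,.28),.1)
env.dwell(.5); print(env.get_state()['time'],env.get_state()['force'])
env.movel(cp(-.02,.42),.4); env.movel(cp(-.25,.40),.4)
for n in("scene","side"):
    im,W=cloud(n); cv2.imwrite(f"pics/{n}6.png",im)
    X=W-np.r_[C,0]; x=X[...,:2]@CX; y=X[...,:2]@np.array([-CX[1],CX[0]])
    m=(np.hypot(x,y)<.064)&(W[...,2]>.1)&(W[...,2]<.25); print(n,m.sum(),"z",np.percentile(W[...,2][m],[2,50,98]), "front edge z",np.median(W[...,2][m&(x<-.045)]) if (m&(x<-.045)).any() else 0)
    h=cv2.cvtColor(im,cv2.COLOR_BGR2HSV)
    m=(x<-.1)&(x>-.16)&(abs(y)<.03)&(W[...,2]>.03)&(W[...,2]<.14)&(h[...,1]<90); print("loop",m.sum(),np.c_[x,y,W[...,2]][m].mean(0) if 0 else [v[m].mean().round(4) for v in (x,y,W[...,2])], [v[m].min().round(4) for v in (x,y)],y[m].max())
a=np.vstack([cv2.imread("pics/scene6.png")[120:330,150:450],cv2.imread("pics/side6.png")[120:330,200:500]]); cv2.imwrite("pics/p6.png",cv2.resize(a,None,fx=1.4,fy=1.4))
E
```

```text
Traceback (most recent call last):
cell.PlanningError: the arm cannot follow that straight line within its joint ranges
```

```bash
cat > lid.py <<'E'
from h import *
p=env.get_state()['tcp_pos'].copy(); p[2]=.42; env.reach(p,D)
env.reach(cp(.15,.42),D); print(env.get_state()['qpos'].round(2)); env.movel(cp(.15,.28),.3)
print(env.movel(cp(.0,.28),.1,stop_force=25))
env.movel(cp(-.02,.28),.1)
env.dwell(.5); print(env.get_state()['time'],env.get_state()['force'])
env.movel(cp(-.02,.42),.4); env.reach(cp(-.17,.35),D)
for n in("scene","side"):
    im,W=cloud(n); cv2.imwrite(f"pics/{n}6.png",im)
    X=W-np.r_[C,0]; x=X[...,:2]@CX; y=X[...,:2]@np.array([-CX[1],CX[0]])
    m=(np.hypot(x,y)<.064)&(W[...,2]>.1)&(W[...,2]<.25); print(n,m.sum(),"z",np.percentile(W[...,2][m],[2,50,98]), "front edge z",np.median(W[...,2][m&(x<-.045)]) if (m&(x<-.045)).any() else 0)
    h=cv2.cvtColor(im,cv2.COLOR_BGR2HSV)
    m=(x<-.1)&(x>-.16)&(abs(y)<.03)&(W[...,2]>.03)&(W[...,2]<.14)&(h[...,1]<90); print("loop",m.sum(),[v[m].mean().round(4) for v in (x,y,W[...,2])] if m.any() else 0, (x[m].min(),y[m].min(),y[m].max()) if m.any() else 0)
a=np.vstack([cv2.imread("pics/scene6.png")[120:330,150:450],cv2.imread("pics/side6.png")[120:330,200:500]]); cv2.imwrite("pics/p6.png",cv2.resize(a,None,fx=1.4,fy=1.4))
E
python3 lid.py
```

```text
[-0.38  0.7   1.02  1.27 -0.58  1.48 -0.73]
False
31.2417 [ 0.95543581  0.24389615 -0.15165452]
scene 2300 z [0.10290805 0.12037669 0.14216778] front edge z 0.11488906551631375
loop 61 [np.float64(-0.1144), np.float64(-0.0011), np.float64(0.0859)] (np.float64(-0.12545663544793176), np.float64(-0.01331988623588068), np.float64(0.011691378945279452))
side 1400 z [0.10203557 0.12096756 0.14253884] front edge z 0.1154659138695371
loop 50 [np.float64(-0.1145), np.float64(-0.0018), np.float64(0.0859)] (np.float64(-0.12608281947897432), np.float64(-0.016933233269213446), np.float64(0.011630990123521649))
```

View pics/p6.png

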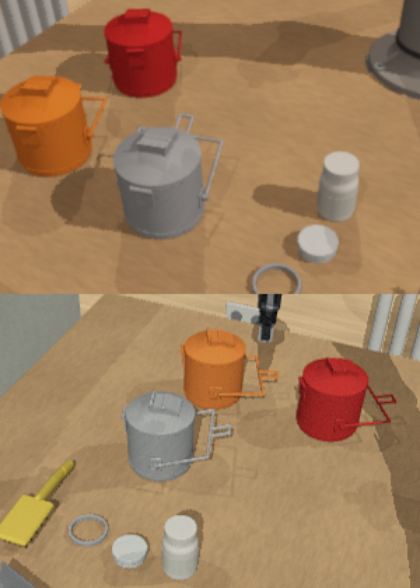

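The lid is shut (front edge at 115 mm, highest point 142 mm). The bail loop is at canister (-114.5, -1, 86) mm, so about 0.34 rad. I pinch it and swing it over.

```bash
cat > bail.py <<'E'
from h import *
def bp(a,r=.125,dz=0): return cp(-r*np.cos(a),.045+r*np.sin(a)+.054+dz,-.0012)
env.grip(.05,40)
env.movel(bp(.343,dz=.06),.3,rot=D); print(env.movel(bp(.343),.15,stop_force=10))
env.grip(0.0,40); s=env.get_state(); print(s['opening'],s['gripper_force'])
for a in np.arange(.5,1.16,.16): env.movel(bp(a),.15)
s=env.get_state(); print(s['time'],s['opening'],s['force'])
for a,r in ((1.22,.126),(1.3,.127),(1.38,.128),(1.45,.129),(1.5,.129),(1.56,.127),(1.61,.1255),(1.625,.125)):
    env.movel(bp(a,r),.08); s=env.get_state(); print(a,s['opening'].round(4) if hasattr(s['opening'],'round') else s['opening'],(s['force']@np.r_[CX,0]).round(2),s['force'][2].round(2))
env.dwell(.2); env.grip(.06); env.movel(bp(1.6,dz=.12),.2); 
env.dwell(.2)
def look(t):
  for n in("scene","side"):
    im,W=cloud(n); cv2.imwrite(f"pics/{n}{t}.png",im)
    X=W-np.r_[C,0]; x=X[...,:2]@CX; y=X[...,:2]@np.array([-CX[1],CX[0]])
    m=(abs(x)<.08)&(abs(y)<.025)&(W[...,2]>.153)&(W[...,2]<.185); print(n,"loop",m.sum(),[v[m].mean().round(4) for v in (x,y,W[...,2])] if m.any() else 0)
    if m.any(): print("angle",np.pi/2+np.arctan2(x[m].mean(),W[...,2][m].mean()-.045))
  a=np.vstack([cv2.imread(f"pics/scene{t}.png")[120:330,150:450],cv2.imread(f"pics/side{t}.png")[120:330,200:500]]); cv2.imwrite(f"pics/p{t}.png",cv2.resize(a,None,fx=1.4,fy=1.4))
env.reach(cp(-.2,.4),D); look(7); print(env.get_state()['time'])
E
python3 bail.py
```

```text
False
0.02315057941989068 39.097900204360485
36.075 0.023409753001384474 [-3.04061097 -1.65055529  3.36083643]
1.22 0.02324736578505748 -1.32 -2.64
1.3 0.02352708869000816 -0.94 -2.77
1.38 0.023053447265528545 -0.31 -3.94
1.45 0.022819183162570575 0.01 -6.31
1.5 0.023245838896442994 -4.68 -0.71
1.56 0.022287483839837086 -9.86 5.6
1.61 0.00036736477089834946 0.13 0.12
1.625 -4.741936115845543e-05 -0.13 -0.73
scene loop 91 [np.float64(-0.0154), np.float64(0.0001), np.float64(0.1691)]
angle 1.4472895509537202
side loop 31 [np.float64(-0.0179), np.float64(0.0046), np.float64(0.1718)]
angle 1.4306553105939839
40.8667
```

View pics/p7.png

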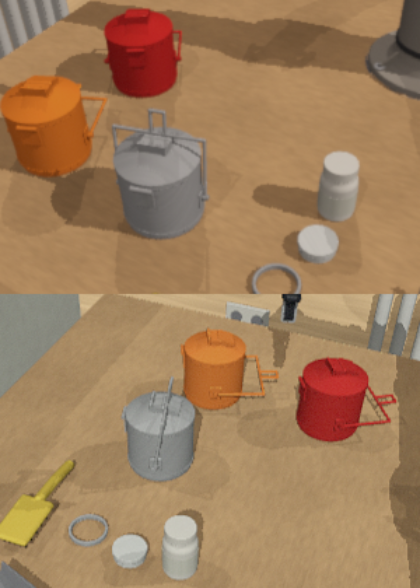

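The bail slipped out of the pinch at about 1.44 rad, just before the crest. Now I push the loop from the front with closed fingers.

```bash
cat > push.py <<'E'
from h import *
exec("def look"+open('bail.py').read().split("def look")[1].split("env.reach")[0])
env.grip(0.0)
env.reach(cp(-.06,.32),D); env.movel(cp(-.06,.153+.073),.25)
for x in (-.03,-.022,-.018,-.015,-.012,-.009,-.007,-.005,-.003,-.001):
    r=env.movel(cp(x,.226),.06,stop_force=20); s=env.get_state(); print(x,r,(s['force']@np.r_[CX,0]).round(2),s['force'][2].round(2))
    if r: break
env.movel(cp(-.06,.226),.2); env.movel(cp(-.06,.35),.3); env.reach(cp(-.2,.4),D); look(8); print(env.get_state()['time'])
E
python3 push.py
```

```text
-0.03 False -5.13 4.79
-0.022 True -0.2 0.78
scene loop 84 [np.float64(-0.0126), np.float64(-0.0001), np.float64(0.17)]
angle 1.4700587389315438
side loop 34 [np.float64(-0.0153), np.float64(0.0041), np.float64(0.1707)]
angle 1.450010358612996
45.6083
```

Run:
```python
from h import *
exec("def look"+open('bail.py').read().split("def look")[1].split("env.reach")[0])
Z=.159+.073
env.reach(cp(-.06,.32),D); env.movel(cp(-.06,Z),.25)
env.movel(cp(-.032,Z),.1)
for x in np.arange(-.030,.0001,.002):
    r=env.movel(cp(x,Z),.05,stop_force=35); s=env.get_state(); print(x.round(3),r,((s['tcp_pos'][:2]-C)@CX).round(4),(s['force']@np.r_[CX,0]).round(2),s['force'][2].round(2),s['time'].__round__(2))
    if r or abs(s['force']@np.r_[CX,0])>25: break
env.movel(cp(-.06,Z),.2); env.movel(cp(-.06,.35),.3); env.reach(cp(-.2,.4),D); look(9); print(env.get_state()['time'])
```

```text
-0.03 False -0.0301 0.19 -0.56 47.48
-0.028 False -0.0286 -2.81 1.52 47.73
-0.026 False -0.0282 -8.55 5.06 47.98
-0.024 False -0.0278 -12.92 9.79 48.23
-0.022 False -0.0274 -17.69 12.06 48.48
-0.02 False -0.0271 -22.99 15.73 48.73
-0.018 False -0.0183 -1.09 -0.37 48.98
-0.016 False -0.0153 -0.68 -0.46 49.23
-0.014 False -0.0136 -1.43 0.09 49.48
-0.012 False -0.0118 -1.48 0.23 49.73
-0.01 False -0.0099 -1.48 0.54 49.98
-0.008 False -0.0078 -0.94 1.43 50.23
-0.006 False -0.0059 -1.97 1.5 50.48
-0.004 False -0.0048 -5.21 2.68 50.73
-0.002 False -0.0039 -8.44 5.36 50.98
0.0 False -0.0031 -11.08 7.68 51.23
scene loop 83 [np.float64(0.0088), np.float64(-0.0), np.float64(0.1693)]
angle 1.6413027756068526
side loop 42 [np.float64(0.006), np.float64(0.0009), np.float64(0.1698)]
angle 1.6191169504847127
52.9583
```

View pics/p9.png

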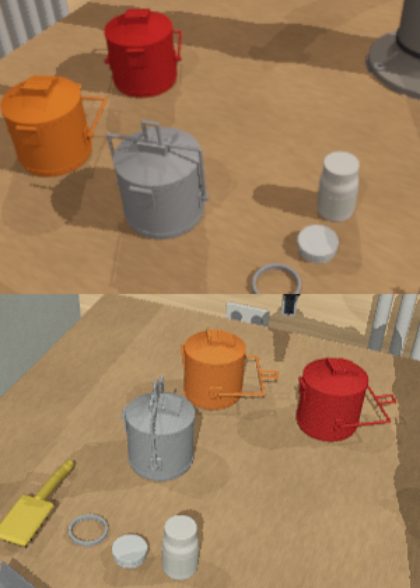

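The picture shows the bail past the crest and in its seat, with the loop at (150,140). The camera angle is about 1.63, and the push met the stop. The gripper is clear, so I hand in.

```bash
python3 -c "
from h import *
print(job.job_done())"
```

```text
the job is handed in; nothing more can be done
None
```

I tipped the six blocks into the canister, stood the tray back flat, shut the lid, snapped the bail past the crest into its seat (about 1.63 rad by camera) and handed the job in at about 53 s; the verdict was not reported.

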